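Start a moisture test on a cast sample

ROBOT

A 7-joint arm with a two-finger parallel gripper is mounted at the origin on the work surface. World frame = base frame: x ahead of the robot, y to its left, z up, the work surface at z = 0. Lengths are in m, angles in rad, forces in N, time in s.
With the tool pointing down it reaches from about 0.425 to 0.925 m from the base axis. Payload 6.8 kg.
Tool frame: the origin (TCP) lies at the very end of the fingers, on their centre line; the grasp point (between the pads) lies 19 mm behind it (grip_point_offset is the distance from the TCP to the grasp point, in m); z points along the fingers, y is the line along which they close (so a half turn about z gives the same grasp; the last joint's range is limited). The gripper opens to 85 mm and grips with 20 to 120 N. Pads are 22 mm wide; open, the fingers measure 114 mm over their backs; the gripper's body (76 mm by 85 mm) begins 54 mm behind the grasp point. The pads swing forward as they close: fully open they stand 13 mm farther back than shut.
Start: joints at [-1.44, 0.477, 0.022, 1.555, -0.011, 1.109, -0.083], TCP at [0.16, 0.656, 0.231] pointing down, gripper open.
Joint ranges: [-2.96, 2.96], [-0.34, 2.1], [-1.41, 1.46], [0.24, 2.44], [-1.37, 4.51], [0.17, 1.92], [-2.96, 2.96]. Speed limits (rad/s): [2.39, 2.39, 3.14, 3.14, 3.14, 3.14, 3.14].

INTERFACE

Orientations are given as a unit quaternion [w, x, y, z].
In Python, from station import * gives the robot as it stands.
- The arm moves only by the tool carry_out, never from a script. Its argument "rows" is text: rows parted by semicolons, each of 4 numbers parted by spaces: the shift along the world's x, y, z in mm, then the turn about the world's z in degrees. In form: dx dy dz yaw; .... A call has 1 to 10 rows; each row shifts and turns the commanded pose from where the row before left it; what a row does not reach is not made up. A row lasts 1/8 s, in which the tool goes at most 62.5 mm and 10.7 degrees, less where a joint would pass 70% of its speed; a pose out of reach is approached as far as the arm can. A call is refused whole if a number of a shift passes 62.5 or a number of a turn 10.7, either way. A call with a gripper value outside its range is refused whole. "claw" is the finger opening in mm, from 0 to 85.4, set as the call begins (left out, the last holds). The fingers move at their own pace and stop on an object; "force" is the grip in N (left out, the last holds). Time passes only in rows, so rows that do not move let the fingers close. It gives the time, the measured TCP pose, the force, the opening and the grip force at its end, in the units of the state.
- get_obs(): the state, without advancing time (a new reading comes with each control period).
- read_camera(name): name is "scene" or "top"; returns a dict with "img" (400x640x3 uint8, blue, green, red), "fov_y" (degrees; the focal length in pixels is half the picture's height over the tangent of half this angle, whatever the lens; pixels are square), "cx", "cy" (the principal point, pixels), "world_to_cam" (4x4, takes a point from world to camera coordinates). Camera axes: x right, y up, looking along -z (the intrinsics and any distortion apply to the point x, -y, -z); pixel columns grow to the right and rows downward; lengths in m; the calibration is good to about 2 mm. A picture is of the moment at which its call begins. There is no depth.
- hand_in(): hands the job in; it is judged then, once.
Trained networks look in the newest picture that a camera, given by its name, has taken for a name from the list of things; names that differ only in an ending like _2 or _b are one class to them, and where a whole thing is asked for, a point or a joint stands for the part that bears it (a point fixed in the world has none). Each returns a list of dicts, best first, with "confidence" (0 to 1); they miss things now and then, are a little off and sometimes report something else, mostly with a low value. They report only what shows in the picture. A call takes as long as a camera call. They do not tell look-alikes from the thing itself.
- recognise(camera, thing): "centre" ([column, row] in pixels, amid what is visible of it).
- outline_of(camera, thing): "pixels" (400x640 bool, what is visible of it) and "centre" ([column, row] in pixels, amid what is visible of it).
- place_of(camera, thing): "centre" ([column, row] in pixels: a listed point, or the origin of a listed thing).
The state is a dict: "t": time; "q": joint angles; "joint_vel": joint speeds; "joint_torque": joint torques, N m; "eef_pos": TCP position; "tool_rot": TCP orientation; "contact_force": force on the tool from outside, world axes, zero at the start; "torque": the same for the moment, N m; "gripper_width": opening from 0.0 (shut) to 1.0 (fully open); "grasp_force": force on a finger pad.
Only numpy, scipy, OpenCV 4.12 (cv2) and the standard library are available. Lean on these libraries where they do the work, as an engineer would, in place of code of your own. Each camera call takes 0.05 s, during which the arm holds its last target. There are 200 camera calls.

TASK

Start a moisture test on the square cast sample: lift the moisture analyser's cover until it rests on its stop, take the square sample out of the pocket tray and set it down flat in the middle of the weighing pan, then lower the cover gently until it is fully closed and press the round start key all the way in. Do not fling the cover open or let it drop shut, do not drop the sample onto the pan, and leave the round samples in their pockets and the things standing around where they are.

Things in the scene. Friction and masses are not known exactly. Their poses are not given: they have to be found in the camera images.
- analyser: Moisture analyser, fixed, 310 mm long (x) x 200 wide (y), 132 high when closed. Origin on the table under its middle; x from the control panel (front, x -166 to -54) to the hinge (rear, x 115), z up. The panel's top slopes from 52 high at its front edge to 68. Behind it the 76 high deck has a round chamber 124 wide at x 20, y 0 with the pan; the hinged cover lies over it.
- cover (a joint): Angle (rad) of the white cover: 0 closed (as at the start), 1.75 open on its stop, leaning back 10 degrees past upright on two bumpers. Level hinge axis along the analyser's y. A shell 176 long x 184 wide x 55 high, 0.45 kg, damped; 2 N up at the handle lifts it. Let go below about 1.2 rad it falls shut, above that it falls back onto its stop.
- cover_hinge (a point): Middle of the cover's hinge axis, at analyser x 115 mm, y 0, 78 above the table. The point's axes turn with the cover.
- cover_handle (a point): Middle of the cover's black round handle bar, 14 mm thick, along the analyser's y, 106 clear between its arms, 35 in front of the cover's face. Closed: analyser x -90, y 0, 114 above the table. Circles the hinge at 208; open: 273 above the table, 72 behind the hinge. Pinched from above it turns between the fingers, so the tool may point down over the whole swing.
- pan (a point): Centre of the upper face of the round aluminium weighing pan's floor, at analyser x 20 mm, y 0, 62 above the table, 95 in front of the hinge. Pan 92 across its rim, 78 across the flat floor; rim 4 and surrounding deck 14 higher than the floor. Fixed. Reachable only with the cover open.
- start_key (a joint): Travel (m) of the start key: 0 out, 0.005 fully in. The only raised key: round, 28 mm diameter, 8 above the panel, at the panel's right end seen from the front (analyser y negative); the other keys are small flat rectangles. Sprung: 1.4 N to start, 4.9 N fully in; springs back out. May be pressed straight down.
- key_top (a point): Centre of the start key's top face, 66 mm above the table when out, at analyser x -123, y -66. Tilted 8 degrees towards the front, like the panel.
- tray: Pocket tray of silicone, fixed to the table, 256 (x) x 86 (y) x 17 mm high. Origin: on the table under its centre. Four square pockets in one row along x at x -87, -29, 29, 87, y 0, each 41 x 41 and 12 deep (floor 5 above the table). A sample stands in each.
- square: The square cast sample, a brown speckled tablet 34 x 34 (x, y) x 22 mm high, about 25 g, rigid, standing in one of the four pockets, 10 mm proud of the tray's top. Origin: centre of its underside; x and y are square to its sides; z up.
- round1: A round cast sample, of the same brown material, 34 diameter x 22 high, in another pocket. Origin: centre of its underside. Not to be moved.
- round2: A round cast sample, of the same brown material, 34 diameter x 22 high, in another pocket. Origin: centre of its underside. Not to be moved.
- round3: A round cast sample, of the same brown material, 34 diameter x 22 high, in another pocket. Origin: centre of its underside. Not to be moved.
- tape: Bystander: roll of tape lying flat, 92 diameter x 24 high, beyond one end of the tray. Origin: centre of its underside.
- dish: Bystander: clear shallow dish, 84 diameter x 16 high, on the table beside the tray. Origin: centre of its underside.
- marker: Bystander: marker pen lying along the tray, 130 long, 18 thick. Origin: under its middle.
- bowl: Bystander: bowl, 110 diameter x 45 high, behind the analyser. Origin: centre of its underside.
- cup: Bystander: cup, 80 diameter x 70 high, beside the analyser. Origin: centre of its underside.
Things that resemble listed ones, but are neither listed nor needed, are in the scene too. What is shaped like the square but red is not meant.

How it is judged:
By the outcome, as a careful person would: the job done as asked, in the order asked, and still so for the second after the job is handed in, with the robot touching nothing.
It also fails if it takes over 72 s, if anything falls off the work surface, if the arm or the gripper's body presses on something with over 40 N, if the wrist force passes 120 N, or if a joint passes its speed limit or range.

## Working session

There is one attempt and no reset: what is moved stays moved. The work goes in short steps, Python scripts to look and compute and a tool call to move; the robot and the scene stay as the last step left them, time stands still between calls to the robot, and variables do not carry over. Pictures are saved under pics/ and viewed, at most 10 in all, crops included, and the job is handed in when it is done.

Besides the shell and the picture viewer there is one more tool, called after "Emit:" by a JSON object that holds its "fn" and its "kwargs". carry_out: Moves the arm, as the interface text tells. Its arguments: {"type":"object","properties":{"rows":{"type":"string"},"claw":{"type":"number"},"force":{"type":"number"}},"required":["rows"]}

```bash
mkdir -p pics
cat > h.py <<'E'
from station import *
import numpy as np, cv2
def ray(cam,px):
    f=200/np.tan(np.radians(cam["fov_y"])/2)
    M=np.array(cam["world_to_cam"]);R=M[:3,:3];t=M[:3,3]
    d=R.T@np.array([(px[0]-cam["cx"])/f,-(px[1]-cam["cy"])/f,-1.]);return -R.T@t,d
def at(cam,px,z):
    o,d=ray(cam,px);return o+d*(z-o[2])/d[2]
def proj(cam,p):
    f=200/np.tan(np.radians(cam["fov_y"])/2)
    c=(np.array(cam["world_to_cam"])@np.r_[p,1])[:3];return np.array([cam["cx"]+f*c[0]/-c[2],cam["cy"]-f*c[1]/-c[2]])
E
python3 - <<'E'
from h import *
Z=dict(cover_hinge=.078,cover_handle=.114,key_top=.066,analyser=0,tray=0,square=.005,round1=.005,tape=0,dish=0,marker=0,bowl=0,cup=0)
for n in("scene","top"):
    c=read_camera(n);cv2.imwrite(f"pics/{n}0.png",c["img"]);print(n,{k:v for k,v in c.items() if k not in("img","world_to_cam")},ray(c,[320,200])[0].round(3))
    for t,z in Z.items():
        for r in place_of(n,t)[:5]:
            print(t,round(r["confidence"],2),np.round(r["centre"],1),at(c,r["centre"],z).round(4)[:2])
o=get_obs();print(o["eef_pos"],o["tool_rot"],o["t"])
E
```

```text
scene {'fov_y': 42.60556266221384, 'cx': 324.59670046548933, 'cy': 195.63228625592072} [ 1.004 -0.72   0.938]
cover_handle 0.6 [373.  189.2] [0.59   0.0297]
key_top 0.59 [403.1 205. ] [0.6525 0.0685]
analyser 0.93 [361.7 193.8] [0.5177 0.1019]
tray 0.8 [261.4 285.5] [ 0.493  -0.2682]
square 0.83 [265.6 238.3] [ 0.4147 -0.1613]
square 0.66 [236.3 271.4] [ 0.4243 -0.2742]
square 0.61 [180.9 275. ] [ 0.3292 -0.3534]
round1 0.68 [277.1 289.7] [ 0.531  -0.2593]
round1 0.62 [294.5 303.8] [ 0.5843 -0.2657]
tape 0.86 [342.2 330.8] [ 0.7021 -0.2578]
dish 0.57 [211.  307.9] [ 0.4428 -0.3743]
dish 0.48 [295.9 302.7] [ 0.5828 -0.2593]
marker 0.66 [261.  339.3] [ 0.5787 -0.3689]
marker 0.28 [296.6 300.3] [ 0.5803 -0.2537]
bowl 0.93 [353.7 135.4] [0.3657 0.2944]
cup 0.75 [416.9 170.1] [0.5909 0.2656]
top {'fov_y': 52.21205521189844, 'cx': 317.34707250042567, 'cy': 203.39961241636973} [ 0.419 -0.016  1.234]
cover_handle 0.68 [292.9 185. ] [0.5791 0.0477]
key_top 0.39 [289.1 159.1] [0.6619 0.0622]
analyser 0.75 [280.  211.1] [0.5154 0.0924]
tray 0.91 [399.8 219.4] [ 0.4919 -0.2707]
square 0.68 [426.9 273.2] [ 0.3316 -0.348 ]
square 0.48 [364.  242.1] [ 0.423  -0.1611]
square 0.46 [401.4 242.9] [ 0.4211 -0.2734]
round1 0.59 [393.7 185.9] [ 0.5935 -0.2526]
round1 0.55 [397.  206.1] [ 0.5319 -0.2618]
round1 0.53 [397.1 223.6] [ 0.4789 -0.2613]
tape 0.9 [400.1 150.5] [ 0.7044 -0.2748]
tape 0.27 [287.6 161.9] [0.6669 0.0711]
dish 0.62 [397.6 148. ] [ 0.7122 -0.2672]
dish 0.56 [432.7 238.1] [ 0.4359 -0.3692]
marker 0.57 [435.  190.5] [ 0.5807 -0.3795]
marker 0.15 [435.5 238. ] [ 0.4363 -0.3776]
bowl 0.72 [209.  258.9] [0.3708 0.303 ]
bowl 0.46 [397.8 224. ] [ 0.478  -0.2644]
cup 0.57 [223.  185.9] [0.5916 0.2671]
[0.1596476  0.65587978 0.23130944] [-1.18797359e-05  1.19120464e-01  9.92879809e-01  2.55775862e-05] 1.3
```

View images.

Run:
```python
import cv2
a=cv2.imread("pics/top0.png")[90:310,170:470];cv2.imwrite("pics/t1.png",cv2.resize(a,(798,585),interpolation=cv2.INTER_CUBIC))
a=cv2.imread("pics/scene0.png")[110:360,150:470];cv2.imwrite("pics/s1.png",cv2.resize(a,(768,600),interpolation=cv2.INTER_CUBIC))
```

```text
(no output)
```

View pics/t1.png

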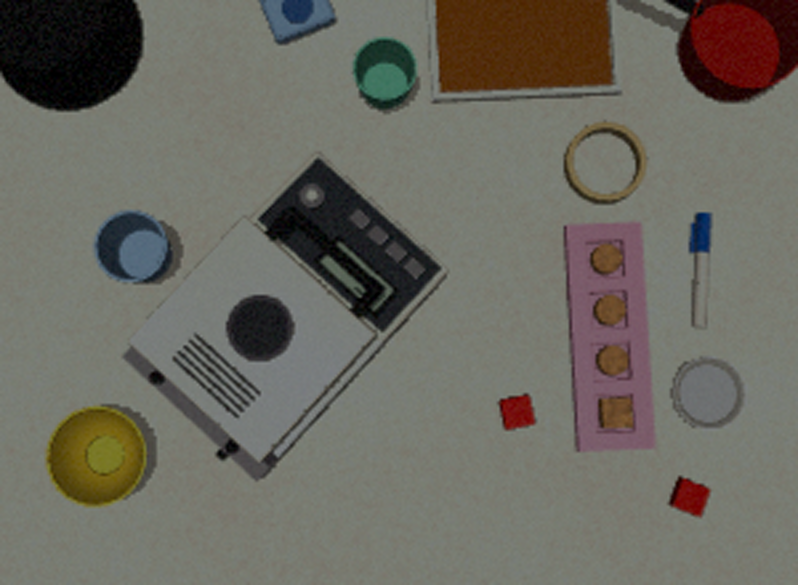

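View pics/s1.png

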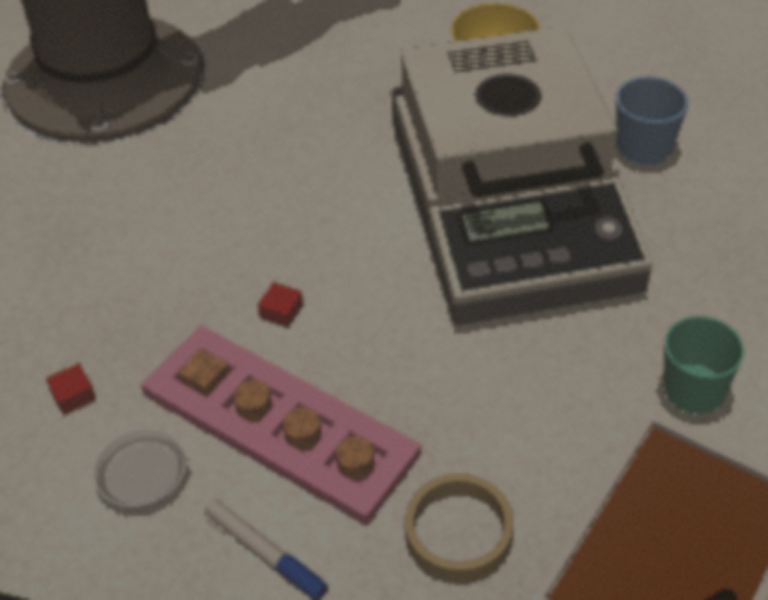

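Candidates for the square (top image): brown square at (401,243), red blocks at (364,242) and (427,273), brown rounds at (397,224), (397,206), (394,186). The brown one at the near end of the tray fits: it has straight sides and the right colour. I'll fit the poses and confirm with an enlarged crop.

```bash
cat >> h.py <<'E'
def A(p,P):
    x,y,a=P;c,s=np.cos(a),np.sin(a);return np.array([x+c*p[0]-s*p[1],y+s*p[0]+c*p[1],p[2]])
E
python3 - <<'E'
from h import *
from scipy.optimize import least_squares
t=lambda u,v:(170+u/2.66,90+v/2.66)
s=lambda u,v:(150+u/2.4,110+v/2.4)
T=read_camera("top");S=read_camera("scene")
pts=[(T,t(312,194),(-.123,-.066,.066)),(S,s(608,229),(-.123,-.066,.066)),
(T,t(245,216),(-.055,-.092,.130)),(T,t(378,335),(-.055,.092,.130)),
(T,t(445,270),(-.166,.1,.052)),(T,t(320,153),(-.166,-.1,.052)),
(S,s(456,308),(-.166,.1,.048)),(S,s(647,268),(-.166,-.1,.048)),
(S,s(613,132),(-.055,-.092,.130)),(S,s(437,163),(-.055,.092,.130))]
f=lambda P:np.concatenate([proj(c,A(q,P))-px for c,px,q in pts])
r=least_squares(f,[.515,.095,2.4],loss="soft_l1");P=r.x
print("analyser",P.round(4),np.degrees(P[2]));print(f(P).reshape(-1,2).round(1).tolist())
for n,q in dict(hinge=(.115,0,.078),handle=(-.09,0,.114),open=(.187,0,.273),pan=(.02,0,.062),key=(-.123,-.066,.066)).items():
    w=A(q,P);print(n,w.round(4),np.hypot(*w[:2]).round(3))
# tray / square
hsv=cv2.cvtColor(T["img"],cv2.COLOR_BGR2HSV)
for nm,c in(("T",T),("S",S)):
    b,g,rr=[c["img"][...,i].astype(int) for i in range(3)]
    pink=((rr-g>25)&(b-g>5)).astype(np.uint8)
    n,l,st,ce=cv2.connectedComponentsWithStats(pink);k=1+st[1:,4].argmax()
    h=cv2.convexHull(np.argwhere(l==k)[:,::-1].astype(np.float32))[:,0]
    w=np.array([at(c,p,.017)[:2] for p in h],np.float32)*1000
    print(nm,"tray",cv2.minAreaRect(w),st[k])
    m=np.zeros(pink.shape,np.uint8);cv2.fillConvexPoly(m,h.astype(int),1)
    br=((m>0)&(rr-b>35)&(g-b>8)).astype(np.uint8)
    n,l,st,ce=cv2.connectedComponentsWithStats(br)
    for k in range(1,n):
        if st[k,4]>40:
            w=np.array([at(c,p[::-1],.027)[:2] for p in np.argwhere(l==k)],np.float32)*1000
            print(nm,ce[k].round(1),st[k,4],[np.round(x,1) for x in cv2.minAreaRect(w)])
im=T["img"].copy();im=im[170:270,370:460];cv2.imwrite("pics/sq.png",cv2.resize(im,None,fx=6,fy=6,interpolation=cv2.INTER_CUBIC))
E
```

```text
analyser [0.5148 0.0987 2.4156] 138.40467753001144
[[0.3, -0.0], [-1.4, -0.2], [0.2, -0.9], [0.2, -0.9], [2.7, -1.0], [-1.1, -2.0], [-2.0, -2.4], [1.5, -0.7], [0.2, -0.4], [-1.9, -1.1]]
hinge [0.4288 0.175  0.078 ] 0.463
handle [0.5821 0.0389 0.114 ] 0.583
open [0.375  0.2228 0.273 ] 0.436
pan [0.4999 0.1119 0.062 ] 0.512
key [0.6506 0.0664 0.066 ] 0.654
T tray ((501.7635498046875, -264.13250732421875), (253.79039001464844, 85.85041046142578), 2.642425298690796) [ 383  174   33   85 1861]
T [397.6 186.7] 99 [array([ 587.9, -260.5]), array([31.6, 30. ]), np.float64(44.5)]
T [399. 206.] 97 [array([ 530.2, -263.3]), array([29.2, 29.8]), np.float64(44.8)]
T [400.1 225.1] 99 [array([ 473. , -266.2]), array([31.1, 29.6]), np.float64(44.7)]
T [401.5 244.9] 129 [array([ 416.3, -269. ]), array([32.4, 32.6]), np.float64(89.2)]
S tray ((504.4552307128906, -265.9587707519531), (254.65162658691406, 85.7603988647461), 2.4053311347961426) [ 210  247  114   78 2481]
S [234.  263.1] 190 [array([ 417.9, -270.7]), array([33.8, 34.3]), np.float64(2.1)]
S [254.5 274.2] 151 [array([ 475.4, -266.8]), array([31.1, 33.4]), np.float64(26.4)]
S [275.1 286. ] 158 [array([ 532.2, -265.2]), array([30.1, 31.6]), np.float64(39.1)]
S [297.4 298. ] 167 [array([ 590.4, -261.4]), array([31.8, 29.8]), np.float64(35.3)]
```

View pics/sq.png

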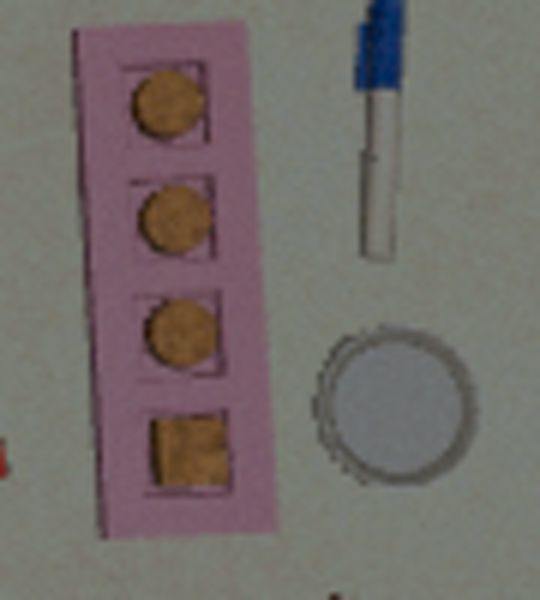

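The crop confirms it: the brown tablet at (401.7,245) is square with speckled sides, and the other three are round. Now to move over the handle.

Emit:
{"fn": "carry_out", "kwargs": {"rows": "21 -31 0 -5.9;21 -31 0 -5.9;21 -31 0 -5.9;21 -31 0 -5.9;21 -31 0 -5.9;21 -31 0 -5.9;21 -31 0 -5.9;21 -31 0 -5.9;21 -31 0 -5.9;21 -31 0 -5.9", "claw": 34}}

```text
t: 2.65
eef_pos: [0.371, 0.3438, 0.2314]
tool_rot: [0.0, 0.595, 0.804, 0.0]
contact_force: [0.7, 0.3, -0.1]
gripper_width: 0.399
grasp_force: 0.0
```

Emit:
{"fn": "carry_out", "kwargs": {"rows": "21 -31 0 -5.9;21 -31 0 -5.9;21 -31 0 -5.9;21 -31 0 -5.9;21 -31 0 -5.9;21 -31 0 -5.9;21 -31 0 -5.9;21 -31 0 -5.9;21 -31 0 -5.9;21 -31 0 -5.9"}}

```text
t: 3.9
eef_pos: [0.5803, 0.0335, 0.2314]
tool_rot: [0.0, 0.914, 0.406, 0.0]
contact_force: [-0.0, -0.1, 0.8]
gripper_width: 0.4
grasp_force: 0.0
```

Run:
```python
from h import *
P=[.5148,.0987,2.4156]
for n,(u,v,w,h) in dict(top=(230,120,133,100),scene=(310,120,133,100)).items():
    c=read_camera(n);im=c["img"].copy();k=6
    im=cv2.resize(im[v:v+h,u:u+w],None,fx=3,fy=3,interpolation=cv2.INTER_CUBIC)
    for q in [(-.09,-.053,.114),(-.09,.053,.114),(-.09,0,.114),(-.123,-.066,.066),(-.055,.092,.13),(-.055,-.092,.13),(.115,.092,.13),(.115,-.092,.13),(-.166,.1,.052),(-.166,-.1,.052)]:
        p=proj(c,A(q,P));cv2.circle(im,tuple(int(x) for x in (p-[u,v]+.5)*3),3,(0,0,255),1)
    globals()[n]=im
cv2.imwrite("pics/ov.png",np.hstack([top,scene]))
o=get_obs();print(o["eef_pos"],o["tool_rot"],o["q"],o["gripper_width"],o["contact_force"])
```

```text
[0.58123084 0.02990023 0.23170181] [1.72375213e-03 9.14638153e-01 4.04269724e-01 2.60994744e-04] [-0.68919111  0.37899714  0.68672113  1.81945411 -0.27225013  1.03813594
 -0.63628742] 0.3971394771039246 [ 0.19580148 -0.41718003 -0.85495066]
```

View pics/ov.png

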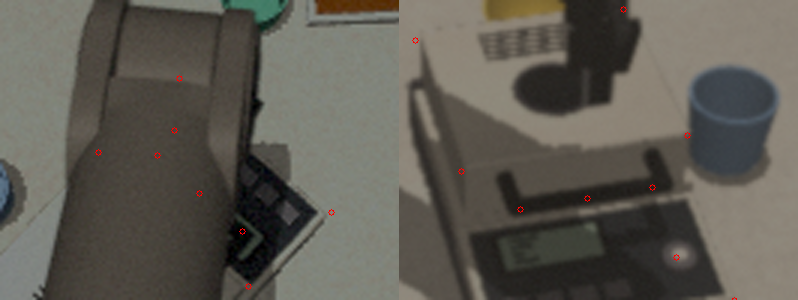

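Emit:
{"fn": "carry_out", "kwargs": {"rows": "1 4 -20 0;1 4 -20 0;0 0 -20 0;0 0 -15 0;0 0 -15 0;0 0 -15 0;0 0 -15 0;0 0 -13 0;0 0 0 0;0 0 0 0"}}

```text
t: 5.25
eef_pos: [0.582, 0.0437, 0.0986]
tool_rot: [0.0, 0.912, 0.409, 0.0]
contact_force: [0.4, 0.2, -1.0]
gripper_width: 0.398
grasp_force: 0.0
```

Emit:
{"fn": "carry_out", "kwargs": {"rows": "0 0 0 0;0 0 0 0;0 0 0 0;0 0 0 0", "claw": 5, "force": 30}}

```text
t: 5.75
eef_pos: [0.5834, 0.0428, 0.0992]
tool_rot: [0.001, 0.913, 0.409, 0.002]
contact_force: [4.3, -3.5, -0.8]
gripper_width: 0.148
grasp_force: 30.6
```

```bash
cat >> h.py <<'E'
def arc(t0,t1,n):
    s=np.arange(n+1)/n; s=np.where(s<.0,0,s); s=s-np.sin(2*np.pi*s)/(2*np.pi)*.6
    th=t0+(t1-t0)*s+.1738
    u=208*np.cos(th);z=208*np.sin(th)
    p=np.round(np.c_[.748*u,-.664*u,z]*2)/2;d=np.diff(p,axis=0)
    for i in range(0,n,10):print("; ".join("%g %g %g 0"%tuple(r) for r in d[i:i+10]), th[min(i+10,n)].round(3)-.1738)
E
python3 -c "
from h import *
arc(0,1.72,40)"
```

```text
0 0.5 3.5 0; -1 0.5 3.5 0; -0.5 0.5 4 0; -0.5 0.5 4.5 0; -1 1 4.5 0; -1.5 1 5.5 0; -1 1.5 5.5 0; -2 1.5 6.5 0; -2 1.5 7 0; -2.5 2.5 8 0 0.2662
-3.5 3 8.5 0; -3.5 3 9 0; -4.5 4 9 0; -5 4.5 9.5 0; -6 5 10 0; -6.5 6 9.5 0; -7 6.5 9.5 0; -8 7 9 0; -8.5 7.5 8.5 0; -9 8 7.5 0 0.8602000000000001
-9.5 8 7 0; -9.5 8.5 6 0; -9.5 9 5 0; -9.5 8.5 4 0; -9.5 8.5 3 0; -9.5 8 2.5 0; -8.5 7.5 1 0; -8.5 7.5 1 0; -7.5 6.5 0 0; -7 6.5 -0.5 0 1.4542
-6.5 5.5 -0.5 0; -5.5 5 -1 0; -5 4.5 -1 0; -4.5 4 -1 0; -4 3.5 -1 0; -3.5 3.5 -1.5 0; -3.5 2.5 -1 0; -2.5 2.5 -1 0; -3 2.5 -1 0; -2.5 2.5 -1.5 0 1.7202
```

Emit:
{"fn": "carry_out", "kwargs": {"rows": "0 0.5 3.5 0; -1 0.5 3.5 0; -0.5 0.5 4 0; -0.5 0.5 4.5 0; -1 1 4.5 0; -1.5 1 5.5 0; -1 1.5 5.5 0; -2 1.5 6.5 0; -2 1.5 7 0; -2.5 2.5 8 0"}}

```text
t: 7.0
eef_pos: [0.5715, 0.0535, 0.1521]
tool_rot: [0.002, 0.913, 0.409, 0.002]
contact_force: [4.5, -4.5, -1.1]
gripper_width: 0.15
grasp_force: 29.6
```

Emit:
{"fn": "carry_out", "kwargs": {"rows": "-3.5 3 8.5 0; -3.5 3 9 0; -4.5 4 9 0; -5 4.5 9.5 0; -6 5 10 0; -6.5 6 9.5 0; -7 6.5 9.5 0; -8 7 9 0; -8.5 7.5 8.5 0; -9 8 7.5 0"}}

```text
t: 8.25
eef_pos: [0.512, 0.1072, 0.244]
tool_rot: [0.002, 0.913, 0.408, 0.004]
contact_force: [5.6, -4.5, 9.1]
gripper_width: 0.151
grasp_force: 30.7
```

Emit:
{"fn": "carry_out", "kwargs": {"rows": "-9.5 8 7 0; -9.5 8.5 6 0; -9.5 9 5 0; -9.5 8.5 4 0; -9.5 8.5 3 0; -9.5 8 2.5 0; -8.5 7.5 1 0; -8.5 7.5 1 0; -7.5 6.5 0 0; -7 6.5 -0.5 0"}}

```text
t: 9.5
eef_pos: [0.4201, 0.1893, 0.2707]
tool_rot: [-0.001, 0.912, 0.41, 0.002]
contact_force: [6.0, 3.5, -3.5]
gripper_width: 0.15
grasp_force: 31.7
```

Emit:
{"fn": "carry_out", "kwargs": {"rows": "-6.5 5.5 -0.5 0; -5.5 5 -1 0; -5 4.5 -1 0; -4.5 4 -1 0; -4 3.5 -1 0; -3.5 3.5 -1.5 0; -3.5 2.5 -1 0; -2.5 2.5 -1 0; -3 2.5 -1 0; -2.5 2.5 -1.5 0"}}

```text
t: 10.75
eef_pos: [0.3794, 0.2251, 0.2596]
tool_rot: [-0.0, 0.912, 0.409, 0.001]
contact_force: [3.7, 4.6, 1.9]
gripper_width: 0.151
grasp_force: 32.5
```

Emit:
{"fn": "carry_out", "kwargs": {"rows": "-1.5 1.5 -1 0;-1.5 1.5 -0.5 0;-1.5 1 -1 0;-1 1 -0.5 0;-1 1 0 0;0 0 0 0;0 0 0 0"}}

```text
t: 11.62
eef_pos: [0.3769, 0.2275, 0.2581]
tool_rot: [0.002, 0.913, 0.408, 0.003]
contact_force: [12.0, -8.3, 11.9]
gripper_width: 0.148
grasp_force: 33.5
```

Emit:
{"fn": "carry_out", "kwargs": {"rows": "0 0 0 0;0 0 0 0;0 0 0 0", "claw": 32}}

```text
t: 12.0
eef_pos: [0.3716, 0.2297, 0.2557]
tool_rot: [0.0, 0.912, 0.41, -0.001]
contact_force: [0.0, 0.6, -0.2]
gripper_width: 0.376
grasp_force: 0.0
```

Emit:
{"fn": "carry_out", "kwargs": {"rows": "0 0 8 0;0 0 10 0;0 0 12 0;0 0 12 0;0 0 12 0;0 0 0 0"}}

```text
t: 12.75
eef_pos: [0.3731, 0.2303, 0.3114]
tool_rot: [-0.001, 0.912, 0.409, 0.001]
contact_force: [0.5, 0.5, -0.6]
gripper_width: 0.371
grasp_force: 0.0
```

Emit:
{"fn": "carry_out", "kwargs": {"rows": "15 -15 0 0;26 -25 0 0;29 -27.5 0 0;29 -27.5 0 0;29 -27.5 0 0;29 -27.5 0 0", "claw": 52}}

```text
t: 13.5
eef_pos: [0.5303, 0.0791, 0.3099]
tool_rot: [-0.0, 0.912, 0.41, -0.0]
contact_force: [0.4, 0.0, 0.1]
gripper_width: 0.609
grasp_force: 0.0
```

Emit:
{"fn": "carry_out", "kwargs": {"rows": "-11 -35 -15 -4.7;-11 -35 -15 -4.7;-11 -35 -15 -4.7;-11 -35 -15 -4.7;-11 -35 -15 -4.7;-11 -35 -20 -4.7;-11 -35 -20 -4.7;-11 -35 -20 -4.7;-11 -35 -20 -4.7;-12 -35 -20 -4.7"}}

```text
t: 14.75
eef_pos: [0.4182, -0.271, 0.1343]
tool_rot: [0.0, 1.0, 0.01, -0.0]
contact_force: [0.4, 0.3, 1.5]
gripper_width: 0.607
grasp_force: 0.0
```

Run:
```python
from h import *
import time
o=get_obs();print(o["eef_pos"],o["tool_rot"],o["q"])
c=read_camera("scene");d=read_camera("top")
a=cv2.resize(c["img"][90:290,170:470],(600,400));b=cv2.resize(d["img"][110:310,200:470][:, :100],(200,400))
cv2.imwrite("pics/open.png",np.hstack([a,b]))
```

```text
[ 0.41821278 -0.27098699  0.13428913] [ 3.19883421e-05  9.99945411e-01  1.04443188e-02 -3.01699709e-04] [-0.26392164  0.44735577  0.90850482  2.10457317 -0.48843869  0.81274442
 -0.60567625]
```

View pics/open.png

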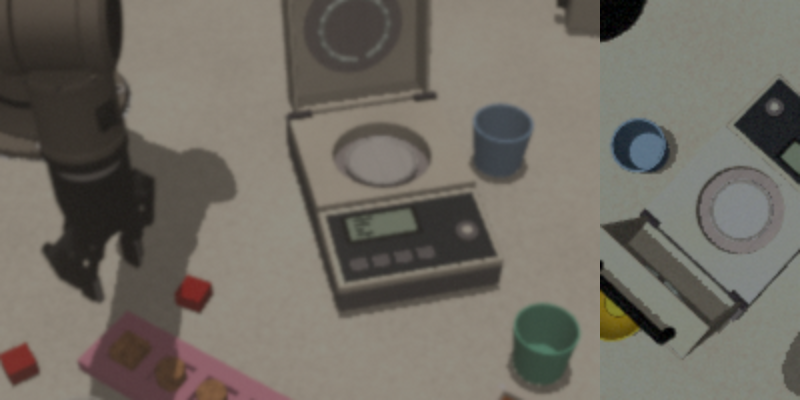

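The cover rests open on its stop, and the pan is visible at about (270,215) in the top image. Next I descend on the square.

Emit:
{"fn": "carry_out", "kwargs": {"rows": "-1 1 -25 0;0 0 -25 0;0 0 -20 0;0 0 -16 0;0 0 -10 0;0 0 -8 0;0 0 -6 0;0 0 -4 0;0 0 0 0;0 0 0 0"}}

```text
t: 16.1
eef_pos: [0.4178, -0.2692, 0.0215]
tool_rot: [0.0, 1.0, 0.011, 0.0]
contact_force: [-0.0, 0.2, 0.2]
gripper_width: 0.611
grasp_force: 0.0
```

Run:
```python
from h import *
for n in("top","scene"):
    c=read_camera(n)
    for r in place_of(n,"pan")[:2]:print(n,r["confidence"],r["centre"],at(c,r["centre"],.062))
    g=c["img"].astype(int).sum(2);o=outline_of(n,"pan")
    for r in o[:1]:
        m=r["pixels"].astype(np.uint8);k=max(cv2.findContours(m,0,2)[0],key=len)
        w=np.array([at(c,p,.066)[:2]*1000 for p in k[:,0]],np.float32);print(cv2.minEnclosingCircle(w),cv2.fitEllipse(w))
    p=proj(c,A((.02,0,.062),[.5148,.0987,2.4156]));print("model",p)
o=get_obs();print(o["eef_pos"],o["contact_force"])
```

```text
top 0.83 [270.3, 215.7] [0.49713248 0.11467361 0.062     ]
top 0.69 [394.5, 189.1] [ 0.57607987 -0.24383818  0.062     ]
((499.25421142578125, 136.58578491210938), 225.62855529785156) ((487.5132751464844, 134.92112731933594), (235.5785369873047, 515.1401977539062), 43.93349075317383)
model [271.25260742 214.76375746]
scene 0.67 [359.8, 170.7] [0.50049772 0.11534235 0.062     ]
((410.8835754394531, 239.1434326171875), 401.76959228515625) ((418.3581237792969, 219.3265380859375), (236.62718200683594, 940.1658325195312), 40.25631332397461)
model [358.86292827 171.32742849]
[ 0.41771356 -0.26915503  0.02140304] [ 0.21075483 -0.10603609 -0.00970547]
```

Emit:
{"fn": "carry_out", "kwargs": {"rows": "0 0 -3 0;0 0 0 0;0 0 0 0;0 0 0 0;0 0 0 0;0 0 0 0", "claw": 20, "force": 25}}

```text
t: 17.15
eef_pos: [0.4176, -0.2691, 0.0183]
tool_rot: [-0.0, 1.0, 0.011, -0.0]
contact_force: [-0.1, -0.7, -0.3]
gripper_width: 0.389
grasp_force: 24.8
```

Emit:
{"fn": "carry_out", "kwargs": {"rows": "0 0 2 0;0 0 4 0;0 0 6 0;0 0 10 0;0 0 15 0;0 0 20 0;0 0 25 0;0 0 30 0;0 0 20 0;0 0 0 0"}}

```text
t: 18.4
eef_pos: [0.4186, -0.2696, 0.1521]
tool_rot: [0.0, 1.0, 0.012, 0.002]
contact_force: [-0.0, -0.2, -0.8]
gripper_width: 0.385
grasp_force: 24.9
```

Run:
```python
from h import *
o=get_obs();print(o["eef_pos"],o["gripper_width"],o["grasp_force"])
c=read_camera("scene")
u=proj(c,np.array(o["eef_pos"])).astype(int);print(u)
cv2.imwrite("pics/held.png",cv2.resize(c["img"][u[1]-50:u[1]+100,u[0]-80:u[0]+80],None,fx=4,fy=4,interpolation=cv2.INTER_CUBIC))
```

```text
[ 0.41856227 -0.26959744  0.15205231] 0.3847042037276062 24.88783210515976
[226 225]
```

View pics/held.png

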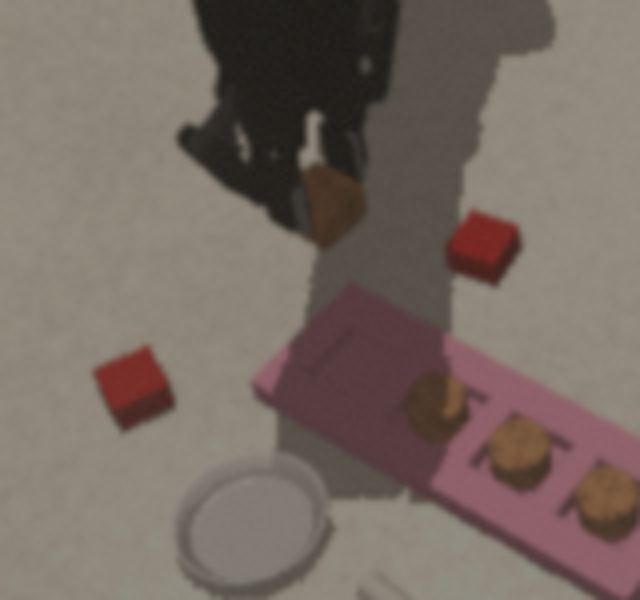

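The sample is held level, its pocket is empty, and the rounds are undisturbed. Carrying it to above the pan.

Emit:
{"fn": "carry_out", "kwargs": {"rows": "4 15 12 2;6 30 12 4;7 34 12 4;7 36 12 4;7 36 12 4;7 36 8 4;7 36 0 4;7 36 0 4;7 36 0 4;7 36 0 4"}}

```text
t: 19.7
eef_pos: [0.4833, 0.0632, 0.2177]
tool_rot: [-0.0, 0.941, 0.338, -0.001]
contact_force: [0.6, -0.3, -0.0]
gripper_width: 0.388
grasp_force: 25.0
```

Emit:
{"fn": "carry_out", "kwargs": {"rows": "7 30 0 4;5 15 0 4;2 7 0 0;0 0 0 0;0 0 0 0"}}

```text
t: 20.32
eef_pos: [0.4975, 0.1129, 0.2182]
tool_rot: [0.0, 0.916, 0.4, -0.0]
contact_force: [0.4, -0.2, 1.0]
gripper_width: 0.388
grasp_force: 25.0
```

Emit:
{"fn": "carry_out", "kwargs": {"rows": "1 1 -15 0;0 0 -20 0;0 0 -20 0;0 0 -20 0;0 0 -15 0;0 0 -10 0;0 0 0 0"}}

```text
t: 21.2
eef_pos: [0.4983, 0.1146, 0.1177]
tool_rot: [0.0, 0.916, 0.401, -0.001]
contact_force: [-0.0, -0.4, 0.3]
gripper_width: 0.386
grasp_force: 25.0
```

Run:
```python
from h import *
o=get_obs();print(o["eef_pos"],o["contact_force"],o["q"])
c=read_camera("scene")
cv2.imwrite("pics/over.png",cv2.resize(c["img"][50:250,240:480],None,fx=3,fy=3,interpolation=cv2.INTER_CUBIC))
```

```text
[0.49834382 0.11461449 0.11773107] [-0.03687507 -0.42189775  0.27445038] [-0.89075006  0.43113918  0.68291046  2.07936531 -0.39233327  0.75991182
 -0.7078486 ]
```

View pics/over.png

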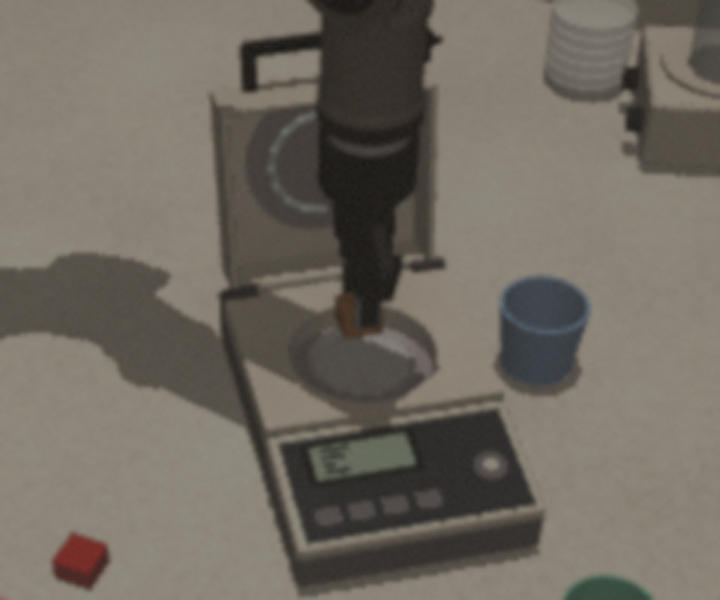

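Everything clears the cover and the sample is over the pan's middle.

Emit:
{"fn": "carry_out", "kwargs": {"rows": "0 0 -10 0;0 0 -10 0;0 0 -8 0;0 0 -6 0;0 0 -3 0;0 0 -1.5 0;0 0 0 0;0 0 0 0"}}

```text
t: 22.25
eef_pos: [0.4988, 0.1149, 0.08]
tool_rot: [-0.0, 0.916, 0.401, 0.0]
contact_force: [-0.4, -0.2, -0.5]
gripper_width: 0.389
grasp_force: 25.0
```

Emit:
{"fn": "carry_out", "kwargs": {"rows": "0 0 -0.5 0;0 0 -0.5 0;0 0 -0.5 0;0 0 -0.5 0;0 0 0 0;0 0 0 0"}}

```text
t: 23.0
eef_pos: [0.4987, 0.1148, 0.0778]
tool_rot: [0.0, 0.916, 0.401, 0.0]
contact_force: [-0.5, -0.1, -0.0]
gripper_width: 0.387
grasp_force: 25.0
```

Emit:
{"fn": "carry_out", "kwargs": {"rows": "0 0 -0.5 0;0 0 -0.5 0;0 0 -0.5 0;0 0 0 0;0 0 0 0"}}

```text
t: 23.62
eef_pos: [0.4987, 0.1149, 0.0763]
tool_rot: [0.0, 0.916, 0.401, 0.0]
contact_force: [-0.9, 0.2, -0.6]
gripper_width: 0.391
grasp_force: 25.0
```

Emit:
{"fn": "carry_out", "kwargs": {"rows": "0 0 -0.5 0;0 0 -0.5 0;0 0 0 0;0 0 0 0"}}

```text
t: 24.12
eef_pos: [0.4986, 0.1149, 0.0753]
tool_rot: [0.0, 0.916, 0.401, -0.0]
contact_force: [-0.1, -1.1, 0.3]
gripper_width: 0.387
grasp_force: 25.0
```

Emit:
{"fn": "carry_out", "kwargs": {"rows": "0 0 -0.5 0;0 0 -0.5 0;0 0 0 0;0 0 0 0"}}

```text
t: 24.62
eef_pos: [0.4987, 0.1149, 0.0752]
tool_rot: [-0.001, 0.916, 0.401, 0.0]
contact_force: [-3.4, -0.9, 13.0]
gripper_width: 0.388
grasp_force: 26.3
```

Emit:
{"fn": "carry_out", "kwargs": {"rows": "0 0 0.7 0;0 0 0 0"}}

```text
t: 24.88
eef_pos: [0.4988, 0.1149, 0.0752]
tool_rot: [-0.0, 0.916, 0.401, 0.0]
contact_force: [-2.1, -0.6, 5.5]
gripper_width: 0.39
grasp_force: 25.5
```

Emit:
{"fn": "carry_out", "kwargs": {"rows": "0 0 0 0;0 0 0 0;0 0 0 0;0 0 0 0", "claw": 50}}

```text
t: 25.38
eef_pos: [0.4986, 0.1148, 0.0749]
tool_rot: [0.0, 0.916, 0.401, -0.0]
contact_force: [-0.0, -0.1, 1.0]
gripper_width: 0.587
grasp_force: 0.0
```

Emit:
{"fn": "carry_out", "kwargs": {"rows": "0 0 5 0;0 0 10 0;0 0 20 0;0 0 30 0;0 0 30 0;0 0 30 0;0 0 30 0;0 0 30 0;0 0 30 0;0 0 25 0"}}

```text
t: 26.62
eef_pos: [0.4987, 0.1145, 0.3168]
tool_rot: [-0.0, 0.916, 0.401, 0.001]
contact_force: [0.4, 0.6, -0.6]
gripper_width: 0.589
grasp_force: 0.0
```

Emit:
{"fn": "carry_out", "kwargs": {"rows": "-15 14 0 1;-20 18.5 0 0;-25 23 0 0;-25 23 0 0;-20 18.5 0 0;-12 11 0 0;-5 5 0 0;0 0 0 0", "claw": 34}}

```text
t: 27.62
eef_pos: [0.3768, 0.2277, 0.3153]
tool_rot: [-0.0, 0.912, 0.409, 0.0]
contact_force: [0.0, -0.7, -0.3]
gripper_width: 0.398
grasp_force: 0.0
```

Run:
```python
from h import *
o=get_obs();print(o["eef_pos"],o["contact_force"])
for n in("scene","top"):
    c=read_camera(n);b,g,r=[c["img"][...,i].astype(int) for i in range(3)]
    p=proj(c,[.499,.1138,.08]).astype(int);m=np.zeros(b.shape,np.uint8);m[p[1]-22:p[1]+22,p[0]-25:p[0]+25]=1
    br=((m>0)&(r-b>30)&(g-b>5)).astype(np.uint8);k,l,st,ce=cv2.connectedComponentsWithStats(br)
    for i in range(1,k):
        if st[i,4]>30:
            w=np.array([at(c,q[::-1],.084)[:2] for q in np.argwhere(l==i)],np.float32)*1000;print(n,ce[i],st[i,4],cv2.minAreaRect(w))
    globals()[n]=cv2.resize(c["img"][p[1]-40:p[1]+40,p[0]-50:p[0]+50],None,fx=4,fy=4,interpolation=cv2.INTER_CUBIC)
cv2.imwrite("pics/pan.png",np.hstack([scene,top]))
```

```text
[0.37677502 0.22771358 0.31527194] [ 0.01062991 -0.6521661  -0.25073491]
scene [358.84567901 166.10493827] 162 ((503.5684814453125, 106.88237762451172), (33.77267074584961, 50.613311767578125), 45.008052825927734)
top [270.17037037 215.53333333] 135 ((496.2516784667969, 112.68031311035156), (32.61931610107422, 32.63390350341797), 50.16861343383789)
```

View pics/pan.png

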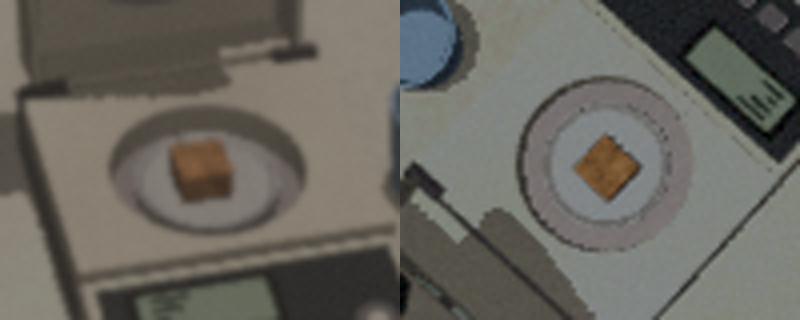

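The sample lies flat and centred in the pan. Now I grip the handle and lower the cover.

Emit:
{"fn": "carry_out", "kwargs": {"rows": "0 0 -12 0;0 0 -15 0;0 0 -12 0;0 0 -10 0;0 0 -6 0;0 0 -2 0;0 0 0 0;0 0 0 0"}}

```text
t: 28.72
eef_pos: [0.3768, 0.2281, 0.2583]
tool_rot: [-0.0, 0.912, 0.409, 0.0]
contact_force: [-0.4, 0.0, 0.3]
gripper_width: 0.395
grasp_force: 0.0
```

Emit:
{"fn": "carry_out", "kwargs": {"rows": "0 0 0 0;0 0 0 0;0 0 0 0;0 0 0 0", "claw": 5, "force": 30}}

```text
t: 29.22
eef_pos: [0.3771, 0.2277, 0.2583]
tool_rot: [0.0, 0.913, 0.409, 0.0]
contact_force: [0.6, -4.1, 4.4]
gripper_width: 0.151
grasp_force: 29.5
```

```bash
python3 -c "
from h import *
print(get_obs()['eef_pos'])
arc(1.75,.0,50)"
```

```text
[0.37713768 0.22767898 0.25832537]
2.5 -1.5 1 0; 2 -2 1 0; 2 -2 1 0; 2.5 -2 1 0; 2.5 -2.5 1 0; 3 -2.5 1 0; 3 -2.5 1 0; 3.5 -3 1.5 0; 3.5 -3.5 1 0; 4.5 -3.5 1 0 1.5592000000000001
4.5 -4.5 0.5 0; 5 -4 1 0; 5.5 -5 0.5 0; 6 -5 0.5 0; 6 -6 0 0; 6.5 -5.5 -0.5 0; 7 -6.5 -0.5 0; 7.5 -6.5 -1.5 0; 7.5 -6.5 -1.5 0; 8 -7 -2.5 0 1.1482
7.5 -7 -3 0; 8 -7 -3.5 0; 8 -7 -4.5 0; 8 -7 -4.5 0; 7.5 -7 -5.5 0; 7.5 -6.5 -6.5 0; 7 -6.5 -6.5 0; 7 -6 -7 0; 6 -5.5 -7.5 0; 6 -5 -7.5 0 0.6022000000000001
5.5 -5 -7.5 0; 5 -4.5 -8 0; 4.5 -4 -8 0; 4 -3.5 -7.5 0; 3.5 -3 -7.5 0; 3 -2.5 -7.5 0; 3 -2.5 -7 0; 2 -2 -6.5 0; 2 -2 -6 0; 2 -1.5 -6 0 0.19119999999999998
1.5 -1.5 -5 0; 1 -1 -5 0; 1 -1 -4.5 0; 1 -0.5 -4 0; 0.5 -1 -4 0; 1 -0.5 -3.5 0; 0.5 -0.5 -3 0; 0.5 -0.5 -3 0; 0.5 0 -3 0; 0 -0.5 -3 0 0.00019999999999997797
```

Emit:
{"fn": "carry_out", "kwargs": {"rows": "2.5 -1.5 1 0; 2 -2 1 0; 2 -2 1 0; 2.5 -2 1 0; 2.5 -2.5 1 0; 3 -2.5 1 0; 3 -2.5 1 0; 3.5 -3 1.5 0; 3.5 -3.5 1 0; 4.5 -3.5 1 0"}}

```text
t: 30.48
eef_pos: [0.4056, 0.2022, 0.2685]
tool_rot: [0.0, 0.912, 0.409, -0.001]
contact_force: [-5.1, -1.5, 2.1]
gripper_width: 0.154
grasp_force: 30.2
```

Emit:
{"fn": "carry_out", "kwargs": {"rows": "4.5 -4.5 0.5 0; 5 -4 1 0; 5.5 -5 0.5 0; 6 -5 0.5 0; 6 -6 0 0; 6.5 -5.5 -0.5 0; 7 -6.5 -0.5 0; 7.5 -6.5 -1.5 0; 7.5 -6.5 -1.5 0; 8 -7 -2.5 0"}}

```text
t: 31.72
eef_pos: [0.4695, 0.1455, 0.2642]
tool_rot: [0.0, 0.912, 0.409, -0.0]
contact_force: [-5.4, -2.2, 1.3]
gripper_width: 0.148
grasp_force: 30.7
```

Emit:
{"fn": "carry_out", "kwargs": {"rows": "7.5 -7 -3 0; 8 -7 -3.5 0; 8 -7 -4.5 0; 8 -7 -4.5 0; 7.5 -7 -5.5 0; 7.5 -6.5 -6.5 0; 7 -6.5 -6.5 0; 7 -6 -7 0; 6 -5.5 -7.5 0; 6 -5 -7.5 0"}}

```text
t: 32.98
eef_pos: [0.542, 0.0812, 0.2079]
tool_rot: [0.0, 0.912, 0.409, -0.0]
contact_force: [-3.1, -3.9, 2.6]
gripper_width: 0.15
grasp_force: 31.2
```

Emit:
{"fn": "carry_out", "kwargs": {"rows": "5.5 -5 -7.5 0; 5 -4.5 -8 0; 4.5 -4 -8 0; 4 -3.5 -7.5 0; 3.5 -3 -7.5 0; 3 -2.5 -7.5 0; 3 -2.5 -7 0; 2 -2 -6.5 0; 2 -2 -6 0; 2 -1.5 -6 0"}}

```text
t: 34.22
eef_pos: [0.5762, 0.0512, 0.1366]
tool_rot: [-0.0, 0.912, 0.409, -0.0]
contact_force: [-2.8, -4.1, 1.2]
gripper_width: 0.153
grasp_force: 31.4
```

Emit:
{"fn": "carry_out", "kwargs": {"rows": "1.5 -1.5 -5 0; 1 -1 -5 0; 1 -1 -4.5 0; 1 -0.5 -4 0; 0.5 -1 -4 0; 1 -0.5 -3.5 0; 0.5 -0.5 -3 0; 0.5 -0.5 -2.5 0; 0.5 0 -2 0; 0 -0.5 -1.5 0"}}

```text
t: 35.48
eef_pos: [0.5837, 0.0446, 0.1019]
tool_rot: [-0.0, 0.912, 0.409, 0.0]
contact_force: [-1.4, -2.1, -0.1]
gripper_width: 0.153
grasp_force: 31.7
```

Emit:
{"fn": "carry_out", "kwargs": {"rows": "0 0 -1 0; 0 0 -1 0;0 0 -0.5 0;0 0 -0.5 0;0 0 0 0;0 0 0 0"}}

```text
t: 36.22
eef_pos: [0.5841, 0.0443, 0.0992]
tool_rot: [0.0, 0.912, 0.409, 0.0]
contact_force: [1.5, -3.9, 0.9]
gripper_width: 0.15
grasp_force: 31.8
```

Emit:
{"fn": "carry_out", "kwargs": {"rows": "0 0 -0.5 0; 0 0 -0.5 0;0 0 -0.5 0;0 0 0 0;0 0 0 0"}}

```text
t: 36.85
eef_pos: [0.5843, 0.0441, 0.0977]
tool_rot: [0.0, 0.912, 0.409, 0.001]
contact_force: [3.6, -4.1, 0.2]
gripper_width: 0.152
grasp_force: 31.9
```

Emit:
{"fn": "carry_out", "kwargs": {"rows": "0 0 -0.5 0; 0 0 -0.5 0;0 0 -0.5 0;0 0 -0.5 0;0 0 0 0;0 0 0 0"}}

```text
t: 37.6
eef_pos: [0.5845, 0.044, 0.0964]
tool_rot: [0.0, 0.912, 0.409, 0.001]
contact_force: [1.5, -3.8, 4.8]
gripper_width: 0.152
grasp_force: 32.5
```

Emit:
{"fn": "carry_out", "kwargs": {"rows": "0 0 -0.5 0; 0 0 -0.5 0;0 0 0 0;0 0 0 0"}}

```text
t: 38.1
eef_pos: [0.5845, 0.044, 0.0962]
tool_rot: [-0.0, 0.913, 0.409, 0.001]
contact_force: [-1.7, -3.7, 15.0]
gripper_width: 0.146
grasp_force: 33.3
```

Emit:
{"fn": "carry_out", "kwargs": {"rows": "0 0 0 0;0 0 0 0;0 0 0 0", "claw": 32}}

```text
t: 38.48
eef_pos: [0.5831, 0.0451, 0.094]
tool_rot: [-0.0, 0.912, 0.41, -0.0]
contact_force: [-0.5, -0.7, -0.8]
gripper_width: 0.375
grasp_force: 0.0
```

Emit:
{"fn": "carry_out", "kwargs": {"rows": "0 0 6 0;0 0 12 0;0 0 20 0;0 0 25 0;0 0 20 0;0 0 0 0"}}

```text
t: 39.22
eef_pos: [0.5849, 0.0444, 0.1797]
tool_rot: [0.0, 0.912, 0.409, 0.002]
contact_force: [-0.6, 0.4, 0.2]
gripper_width: 0.379
grasp_force: 0.0
```

Emit:
{"fn": "carry_out", "kwargs": {"rows": "13 4 0 0;20 7 0 0;20 7 0 0;12 4 -10 0;0 0 -20 0;0 0 -20 0;0 0 -20 0;0 0 -15 0;0 0 -10 0;0 0 0 0", "claw": 0}}

```text
t: 40.48
eef_pos: [0.6483, 0.0663, 0.0819]
tool_rot: [-0.0, 0.912, 0.409, -0.0]
contact_force: [0.3, -0.6, -1.1]
gripper_width: 0.001
grasp_force: 0.0
```

Run:
```python
from h import *
o=get_obs();print(o["eef_pos"],o["contact_force"],o["gripper_width"])
c=read_camera("scene");print(place_of("scene","key_top"),proj(c,[.6506,.0664,.066]),proj(c,o["eef_pos"]))
cv2.imwrite("pics/key.png",cv2.resize(c["img"][100:240,300:460],None,fx=4,fy=4,interpolation=cv2.INTER_CUBIC))
```

```text
[0.6483004  0.06630694 0.08185859] [ 0.27352424 -0.61258862 -1.10287242] 0.0008454795359370978
[{'centre': [276.3, 293.8], 'confidence': 0.61}, {'centre': [401.7, 202.4], 'confidence': 0.42}] [401.96166545 205.18227668] [401.71851532 200.08585101]
```

View pics/key.png

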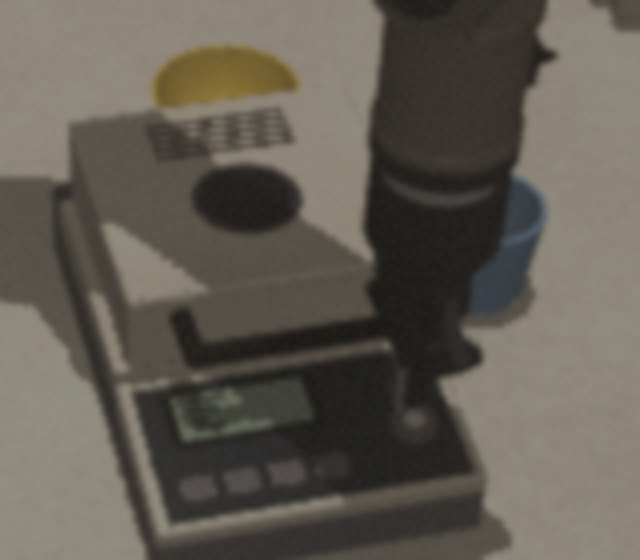

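Cover fully closed; key visible at (403.5,205.5), just under the fingertips. Pressing.

Emit:
{"fn": "carry_out", "kwargs": {"rows": "3 0 -5 0;0 0 -5 0;0 0 -3 0;0 0 -2 0;0 0 -2 0;0 0 -1 0;0 0 -1 0;0 0 -1 0;0 0 0 0"}}

```text
t: 41.7
eef_pos: [0.6576, 0.0635, 0.0662]
tool_rot: [0.004, 0.913, 0.408, 0.005]
contact_force: [9.4, -4.9, 10.2]
gripper_width: -0.0
grasp_force: 0.5
```

Emit:
{"fn": "carry_out", "kwargs": {"rows": "0 0 -0.5 0;0 0 -0.5 0;0 0 -0.5 0;0 0 0 0;0 0 0 0"}}

```text
t: 42.32
eef_pos: [0.658, 0.0632, 0.0656]
tool_rot: [0.004, 0.913, 0.408, 0.006]
contact_force: [7.8, -6.8, 16.0]
gripper_width: 0.002
grasp_force: 0.8
```

The upper finger linkage is leaning on the handle bar. I'll back off, turn the gripper 90° and press a little nearer the front of the key.

Emit:
{"fn": "carry_out", "kwargs": {"rows": "0 0 5 0;0 0 10 0;0 0 20 0;0 0 20 10;0 0 0 10;0 0 0 10;0 0 0 10;0 0 0 10;0 0 0 10;0 0 0 10"}}

```text
t: 43.58
eef_pos: [0.6515, 0.0667, 0.1169]
tool_rot: [0.0, 0.51, 0.86, 0.0]
contact_force: [0.5, 0.2, -0.3]
gripper_width: -0.001
grasp_force: 0.0
```

Emit:
{"fn": "carry_out", "kwargs": {"rows": "0 0 0 10;0 0 0 10;2 -2 -10 0;0 0 -15 0;0 0 -15 0;0 0 -5 0;0 0 0 0;0 0 0 0"}}

```text
t: 44.58
eef_pos: [0.654, 0.0644, 0.0714]
tool_rot: [0.0, 0.356, 0.935, 0.0]
contact_force: [-0.2, -0.4, 0.4]
gripper_width: -0.002
grasp_force: 0.0
```

```bash
python3 -c "
from h import *
o=get_obs();print(o['eef_pos'],o['tool_rot'],o['contact_force'],o['q'])
c=read_camera('scene');print(proj(c,o['eef_pos']))
for r in place_of('scene','cover_handle')[:1]:print(r,proj(c,A((-.09,0,.114),[.5148,.0987,2.4156])))"
```

```text
[0.65402283 0.0643855  0.07138133] [3.15109498e-04 3.55903894e-01 9.34522496e-01 1.54355662e-04] [-0.24815111 -0.40752749  0.39451968] [-0.35827953  0.63231617  0.23286831  1.73388529 -0.19179435  0.79692704
  0.80858113]
[403.02420558 204.69066754]
{'centre': [373.2, 185.9], 'confidence': 0.94} [372.21569312 185.57561435]
```

Emit:
{"fn": "carry_out", "kwargs": {"rows": "0 0 -2 0;0 0 -1.5 0;0 0 -1.5 0;0 0 -1 0;0 0 -1 0;0 0 0 0;0 0 0 0"}}

```text
t: 45.55
eef_pos: [0.6536, 0.0645, 0.0641]
tool_rot: [-0.0, 0.356, 0.935, 0.0]
contact_force: [-2.2, 1.6, 4.1]
gripper_width: 0.002
grasp_force: 1.5
```

Emit:
{"fn": "carry_out", "kwargs": {"rows": "0 0 -1 0;0 0 -1 0;0 0 -1 0;0 0 0 0;0 0 0 0"}}

```text
t: 46.18
eef_pos: [0.6536, 0.0647, 0.0615]
tool_rot: [-0.0, 0.356, 0.935, 0.0]
contact_force: [-4.2, 2.1, 9.5]
gripper_width: 0.003
grasp_force: 4.0
```

Emit:
{"fn": "carry_out", "kwargs": {"rows": "0 0 -0.5 0;0 0 -0.5 0;0 0 -0.5 0;0 0 0 0;0 0 0 0"}}

```text
t: 46.8
eef_pos: [0.6537, 0.0647, 0.0613]
tool_rot: [-0.0, 0.356, 0.935, 0.0]
contact_force: [-7.4, 1.9, 17.1]
gripper_width: 0.004
grasp_force: 8.2
```

Emit:
{"fn": "carry_out", "kwargs": {"rows": "0 0 -0.5 0;0 0 -0.5 0;0 0 0 0;0 0 0 0"}}

```text
t: 47.3
eef_pos: [0.6537, 0.0647, 0.061]
tool_rot: [-0.0, 0.356, 0.935, 0.001]
contact_force: [-9.3, -0.1, 24.0]
gripper_width: -0.001
grasp_force: 11.1
```

Hard stop reached: the key started to give at about 66 mm and bottomed at 61 mm. Retreating.

Emit:
{"fn": "carry_out", "kwargs": {"rows": "0 0 2 0;0 0 5 0;0 0 15 0;0 0 30 0;0 0 40 0;0 0 40 0;0 -30 0 0;0 -40 0 0;0 -40 0 0;0 0 0 0"}}

```text
t: 48.55
eef_pos: [0.6533, -0.0515, 0.1912]
tool_rot: [0.001, 0.359, 0.933, -0.001]
contact_force: [-0.4, 0.0, -0.1]
gripper_width: -0.004
grasp_force: 0.0
```

```bash
python3 -c "
from h import *
o=get_obs();print(o['t'],o['eef_pos'],o['contact_force'])
c=read_camera('scene')
cv2.imwrite('pics/end.png',cv2.resize(c['img'][100:360,150:470],None,fx=2.3,fy=2.3,interpolation=cv2.INTER_CUBIC))"
```

```text
48.55 [ 0.65327583 -0.0514588   0.19122863] [-0.35277189  0.01027296 -0.08570357]
```

View pics/end.png

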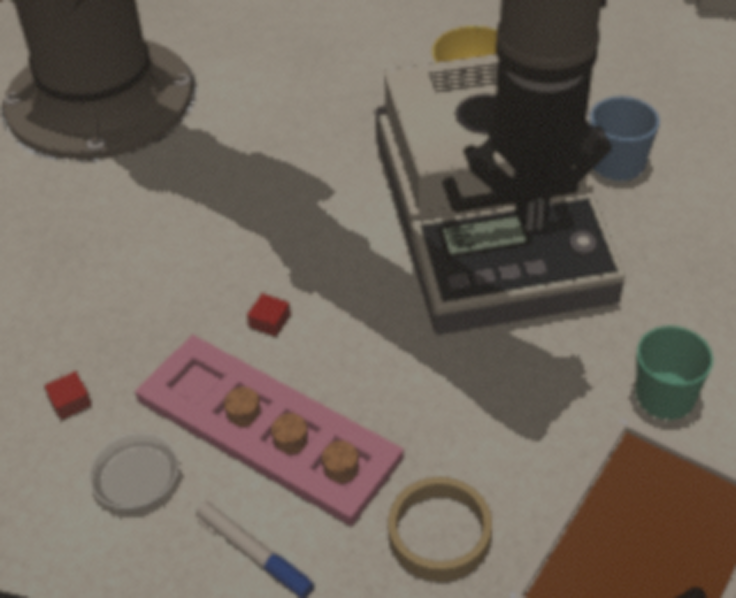

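The cover is closed, the key (583,240) has sprung back out, the rounds and bystanders are where they were, and the arm is clear of everything.

```bash
python3 -c "
from station import *
print(hand_in())"
```

```text
the job is handed in; nothing more can be done
None
```

The job is handed in at about 49 s: the square sample went flat into the middle of the pan, the cover was lowered closed, and the start key was pressed to its stop on the second try, after the gripper first leaned lightly (under 20 N) on the cover handle.

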